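Kit a rotor nut and peel the top tray off the stack

ROBOT

A 6-joint arm with a two-finger parallel gripper is mounted at the origin on the work surface. World frame = base frame: x ahead of the robot, y to its left, z up, the work surface at z = 0. Lengths are in m, angles in rad, forces in N, time in s.
With the tool pointing down it reaches from about 0.425 to 0.95 m from the base axis. Payload 3.5 kg.
Tool frame: the origin (TCP) lies midway between the tips of the shut fingers; the grasp point (between the pads) lies ctrl.grip_depth behind it (ctrl.grip_depth is the distance from the TCP to the grasp point, in m); z points along the fingers, y is the line along which they close (so a half turn about z gives the same grasp; the last joint's range is limited). The gripper opens to 85 mm and grips with 20 to 120 N. Pads are 22 mm wide; open, the fingers measure 114 mm over their backs; the gripper's body (76 mm by 85 mm) begins 54 mm behind the grasp point. The pads swing forward as they close: fully open they stand 13 mm farther back than shut.
Start: joints at [-1.314, 0.286, 1.577, -0, 1.279, -0.15], TCP at [0.267, -0.62, 0.231] pointing down, gripper open.
Joint ranges: [-2.77, 2.77], [-0.9, 2.22], [0.21, 2.48], [-1.53, 4.67], [0.24, 2.81], [-2.84, 2.84]. Speed limits (rad/s): [2.79, 2.79, 3.14, 3.14, 3.14, 3.14].

INTERFACE

Orientations are given as a unit quaternion [w, x, y, z].
In Python, from station import ctrl gives the robot as it stands.
- The arm moves only by the shell command python3 -m inch 'ROWS' [FORCE]. ROWS is JSON, one flat list of numbers, 7 for each row, row after row: the shift along the tool's x, y, z in mm, then the turn, a rotation vector about the tool's x, y, z in rad, then the closure, from 0 (fully open) to 1 (shut). In form: [tx, ty, tz, wx, wy, wz, grip, tx, ty, tz, wx, wy, wz, grip, ...]. A call has exactly 5 rows; each row shifts and turns the commanded pose from where the row before left it, along the tool's axes as they then stand; what a row does not reach is not made up. A row lasts 1/10 s, in which the tool goes at most 50 mm and 8.59 degrees, less where a joint would pass 70% of its speed; a pose out of reach is approached as far as the arm can. A call is refused whole if a number of a shift passes 50 or a number of a turn 0.15, either way. A call with a gripper value outside its range is refused whole. The fingers move at their own pace and stop on an object; FORCE is the grip in N (left out, the last holds). Time passes only in rows, so rows that do not move let the fingers close, or fill a call up. It gives the time, the measured TCP pose, the force, the opening and the grip force at its end, in the units of the state.
- ctrl.observe(): the state, without advancing time (a new reading comes with each control period).
- ctrl.snapshot(name): name is "scene" or "top" or "wrist"; returns a dict with "pixels" (400x640x3 uint8, blue, green, red), "camera_matrix" (3x3 intrinsics, pixels), "eye" and "orientation" of the camera in the world. Camera axes: x right, y down, z forward; pixel columns grow to the right and rows downward; lengths in m; the calibration is good to about 2 mm. A picture is of the moment at which its call begins. There is no depth.
- ctrl.sign_off(): hands the job in; it is judged then, once.
Trained networks look in a picture, given as the dict that the camera call returned (one of the last four; its "shot" number tells which), for a name from the list of things; names that differ only in an ending like _2 or _b are one class to them, and where a whole thing is asked for, a point or a joint stands for the part that bears it (a point fixed in the world has none). Each returns a list of dicts, best first, with "conf" (0 to 1); they miss things now and then, are a little off and sometimes report something else, mostly with a low value. They report only what shows in the picture. A call takes as long as a camera call. They do not tell look-alikes from the thing itself.
- ctrl.find_in(target, picture): "location" ([column, row] in pixels, amid what is visible of it).
- ctrl.pinpoint(target, picture): "location" ([column, row] in pixels: a listed point, or the origin of a listed thing).
The state is a dict: "t": time; "joints": joint angles; "qvel": joint speeds; "joint_efforts": joint torques, N m; "position": TCP position; "tool_rot": TCP orientation; "contact_force": force on the tool from outside, world axes, zero at the start; "wrist_torque": the same for the moment, N m; "gripper_width": finger opening in m; "finger_force": force on a finger pad.
Only numpy, scipy, OpenCV 4.12 (cv2) and the standard library are available. Lean on these libraries where they do the work, as an engineer would, in place of code of your own. Each camera call takes 0.05 s, during which the arm holds its last target. There are 200 camera calls.

TASK

Take the flanged rotor nut that stands on its flange (not its twin, which stands flange up) and seat it flange down in the round pocket of the top tray of the nested stack, and let go of it. The trays cling together: pinch the upright tab at the top tray's corner and lift that corner a few centimetres first, while the opposite corner still rests on the stack, then lift the tray clear, leaving the trays below where they are. Present the tray with the nut in its pocket: carry it over the middle of the grey bench mat and finish while still holding it by the gripper, still and level, its underside about 15 to 20 cm above the bench; leave everything else alone.

Things in the scene. Friction and masses are not known exactly. Their poses are not given: they have to be found in the camera images.
- top_tray: Stainless formed tray 160 (x) x 120 (y) x 30 mm, 160 g, loose, uppermost of six nested trays. Origin: centre of its underside; z up. Floor 3 mm thick; walls flare about 20 deg; rim 7 mm wide with a skirt (16 to 30 mm above the underside) resting on the rim below. Four sprung tongues of the stack cling to its rim, 1 to 2 N each, and let go when that part of the rim has risen about 12 mm.
- tab (a point): Grip point on the top tray's only tab: an upright fin 10 mm thick, 34 mm long, at its (+x,+y) corner, lying along the line from far_corner to this corner, standing 17 to 65 mm above the tray's underside (35 mm above the rim). The point is mid-fin, 12 mm below its top; axes as the tray. Pinch it across its 10 mm, fingers either side of the diagonal.
- far_corner (a point): The corner of the top tray diagonally across from the tab: the outer lower edge of the rim skirt, 16 mm above the tray's underside, at tray (-80,-60) mm. The tray pivots about it when the tab is lifted. Axes are the tray's.
- pocket (a point): Centre of the pocket on the top tray's floor (3 mm above the underside, 12 mm from the tray's centre towards +x): the space inside a round collar, 48 mm inner and 60 mm outer diameter, 9 mm high. Axes are the tray's.
- stack: The five trays below the top one, nested at a 14 mm pitch and acting as one loose piece of 0.9 kg, 86 mm high; they have no tab. Origin: centre of the underside on the bench, z up; axes as the top tray, whose underside is 70 mm above it. Sprung tongues (14 x 3 x 24 mm) stand at its long sides, 45 mm either side of the middle, against the top tray's rim.
- nut: Bare aluminium rotor nut that stands on its flange: flange 44 mm diameter and 6 mm thick below, round hub 26 mm diameter and 30 mm high above, 36 mm in all, 50 to 100 g. Origin: centre of the flange's underside, z points from the flange along the hub (up).
- spare_nut: An identical nut that stands the other way up, on its hub with the flange on top, to be left alone. Origin: centre of its underside (the hub's end), z up. The two nuts may have swapped places.
- mat: Grey bench mat with dark edge, 200 (its x) x 150 (its y) x 3 mm, fixed flat on the bench. Origin: centre of its underside.
- tube_rack: Blue block with tubes, 100 x 190 x 45 mm, bystander. Origin: centre of its underside.
- reagent_bottle: Amber jar, 60 mm diameter, 120 mm high, bystander. Origin: centre of its underside.
- tip_box: Grey box with clear lid, 120 x 85 x 70 mm, bystander. Origin: centre of its underside.
Things that resemble listed ones, but are neither listed nor needed, are in the scene too. What is shaped like the mat but orange is not meant.

How it is judged:
On the way, in this order (a step that is already met when the one before it is completed fails the run):
1. the nut is seated flange down in the pocket and let go, the tray still in the stack (z of nut in the frame of top_tray between 0.001 and 0.0055 m and distance between nut and pocket below 0.006 m and angle between the z axis of nut and the z axis of top_tray, either way round below 0.1 rad and z of top_tray in the frame of stack below 0.073 m and contact force between the fingers and nut below 0.05 N), for 0.2 s.
2. the tab corner is up (tray tilted by more than 0.08 rad, some 15 mm) while the opposite corner still rests on the stack (within 6 mm) and the stack stays put (angle between top_tray's own z axis and vertical above 0.08 rad and z of far_corner in the frame of stack below 0.092 m and distance of stack from where it was at the start of the episode below 0.015 m), for 0.1 s.
At the end, for the whole second after the job is handed in: Tray held by the fingers (over 3 N), still, level within 0.15 rad, underside 120 to 250 mm up, centre within 50 mm of the mat's in plan; nut flange down on the pocket floor within 6 mm, not touched by the fingers; stack within 15 mm of its start and upright; spare nut, rack, jar, tip box not moved (z of nut in the frame of top_tray between 0.001 and 0.0055 m and distance between nut and pocket below 0.006 m and angle between the z axis of nut and the z axis of top_tray, either way round below 0.1 rad and height (world z) of top_tray between 0.12 and 0.25 m and angle between top_tray's own z axis and vertical below 0.15 rad and horizontal distance between top_tray and mat below 0.05 m and linear speed of top_tray below 0.03 m/s and contact force between the fingers and top_tray above 3 N and contact force between the fingers and nut below 0.05 N and distance of stack from where it was at the start of the episode below 0.015 m and angle between stack's own z axis and vertical below 0.05 rad and not (distance of spare_nut from where it was at the start of the episode above 0.015 m or distance of any of tube_rack, reagent_bottle, tip_box from where it was at the start of the episode above 0.02 m)); the arm keeps its last pose, push and grip.
It fails at once if the spare nut is moved over 15 mm, or the tube rack, jar or tip box over 20 mm (distance of spare_nut from where it was at the start of the episode above 0.015 m or distance of any of tube_rack, reagent_bottle, tip_box from where it was at the start of the episode above 0.02 m).
It fails at once if the stack below is dragged or lifted by more than 30 mm (distance of stack from where it was at the start of the episode above 0.03 m).
It also fails if it takes over 61 s, if anything falls off the work surface, if the arm or the gripper's body presses on something with over 40 N, if the wrist force passes 120 N, or if a joint passes its speed limit or range.

## Working session

There is one attempt and no reset: what is moved stays moved. The work goes in short steps, Python scripts to look and compute and a shell command to move; the robot and the scene stay as the last step left them, time stands still between calls to the robot, and variables do not carry over. Pictures are saved under pics/ and viewed, at most 10 in all, crops included, and the job is handed in when it is done.

```bash
ls; mkdir -p pics; cat > h.py <<'E'
import numpy as np, cv2
from station import ctrl
from scipy.spatial.transform import Rotation as R
def rot(q): return R.from_quat([q[1],q[2],q[3],q[0]]).as_matrix()
def ray(p,uv):
    K=np.array(p["camera_matrix"]);d=rot(p["orientation"])@np.linalg.inv(K)@np.array([uv[0],uv[1],1.]);return np.array(p["eye"]),d
def onz(p,uv,z):
    e,d=ray(p,uv);return e+d*(z-e[2])/d[2]
def proj(p,X):
    c=rot(p["orientation"]).T@(np.array(X)-p["eye"]);k=np.array(p["camera_matrix"])@c;return k[:2]/k[2]
E
cat > a.py <<'E'
from h import *
for n in ["scene","top"]:
    p=ctrl.snapshot(n);cv2.imwrite(f"pics/{n}0.png",np.array(p["pixels"]))
    print(n,np.round(p["eye"],3),np.round(p["camera_matrix"],0).tolist())
    for t,z in [("top_tray",.07),("tab",.123),("far_corner",.086),("pocket",.073),("stack",0),("nut",0),("spare_nut",0),("mat",0),("tube_rack",0),("reagent_bottle",0),("tip_box",0)]:
        for r in ctrl.pinpoint(t,p)[:3]: print(t,round(r["conf"],2),np.round(r["location"],1),np.round(onz(p,r["location"],z),3))
o=ctrl.observe();print(o["position"],o["tool_rot"],o["gripper_width"],o["t"],ctrl.grip_depth)
E
python3 a.py
```

```text
pics
scene [0.815 0.522 1.007] [[374.0, 0.0, 314.0], [0.0, 374.0, 203.0], [0.0, 0.0, 1.0]]
top_tray 0.89 [366.3 273.2] [0.468 0.195 0.07 ]
tab 0.86 [333.4 278.3] [0.569 0.183 0.123]
far_corner 0.95 [399.9 252. ] [0.356 0.194 0.086]
pocket 0.93 [359.8 272.3] [0.483 0.185 0.073]
stack 0.87 [367.1 283.1] [0.458 0.197 0.   ]
nut 0.54 [362.1 272.9] [0.453 0.163 0.   ]
nut 0.46 [277.3 239.2] [ 0.618 -0.065  0.   ]
nut 0.19 [371.  271.6] [0.428 0.173 0.   ]
spare_nut 0.55 [324.7 219.7] [ 0.451 -0.054  0.   ]
spare_nut 0.27 [277.4 235.9] [ 0.612 -0.076  0.   ]
mat 0.93 [281.9 179.6] [ 0.495 -0.276  0.   ]
mat 0.9 [199.6 200.1] [ 0.777 -0.334  0.   ]
mat 0.86 [252.1 131.9] [ 0.485 -0.552  0.   ]
tube_rack 0.56 [269.4 330. ] [0.762 0.178 0.   ]
reagent_bottle 0.76 [220.6 247.5] [ 0.782 -0.126  0.   ]
reagent_bottle 0.43 [360.4 271.9] [0.455 0.158 0.   ]
tip_box 0.59 [451.6 331.3] [0.342 0.424 0.   ]
top [ 0.259 -0.061  1.791] [[484.0, 0.0, 321.0], [0.0, 484.0, 197.0], [0.0, 0.0, 1.0]]
top_tray 0.79 [256.8 205.4] [0.463 0.198 0.07 ]
tab 0.59 [257.4 174.6] [0.566 0.19  0.123]
far_corner 0.71 [256.7 231.2] [0.37  0.194 0.086]
pocket 0.63 [254.8 202.4] [0.474 0.205 0.073]
stack 0.72 [262.6 205.2] [0.472 0.187 0.   ]
nut 0.52 [333.4 169.8] [ 0.606 -0.078  0.   ]
spare_nut 0.64 [329.4 206.3] [ 0.468 -0.062  0.   ]
spare_nut 0.53 [256.1 203.7] [0.478 0.211 0.   ]
mat 0.89 [404.6 124.4] [ 0.781 -0.349  0.   ]
mat 0.79 [387.6 199.3] [ 0.494 -0.279  0.   ]
mat 0.71 [393.6 278.8] [ 0.202 -0.296  0.   ]
tube_rack 0.96 [265.4 133.7] [0.747 0.181 0.   ]
reagent_bottle 0.85 [345.5 125. ] [ 0.78  -0.124  0.   ]
reagent_bottle 0.66 [257.6 205.7] [0.47  0.206 0.   ]
reagent_bottle 0.31 [265.5 130.4] [0.759 0.181 0.   ]
tip_box 0.91 [196.4 243.1] [0.331 0.43  0.   ]
[ 0.26708274 -0.61988091  0.23132017] [-2.28562011e-05  9.79388556e-01  2.01985285e-01  2.56710064e-06] 0.08562773964386194 1.2 0.0187
```

View pics/scene0.png

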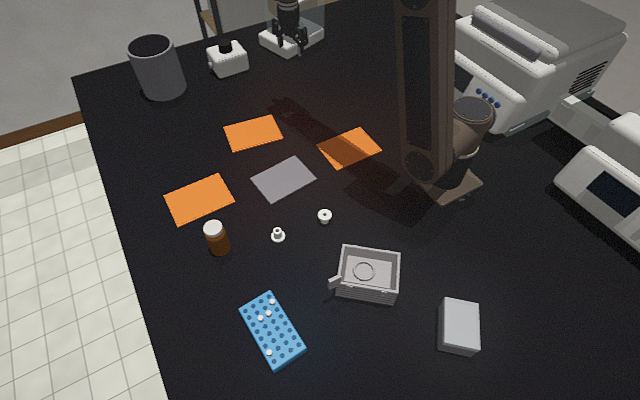

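```bash
python3 -c "
import cv2,numpy as np
a=cv2.imread('pics/scene0.png');b=cv2.imread('pics/top0.png')
x=cv2.resize(a[200:320,250:420],(680,480),interpolation=2)[:, :]
cv2.imwrite('pics/crop1.png',cv2.resize(a[195:320,250:450],(800,500),interpolation=2))
"
```

```text
(no output)
```

View pics/crop1.png

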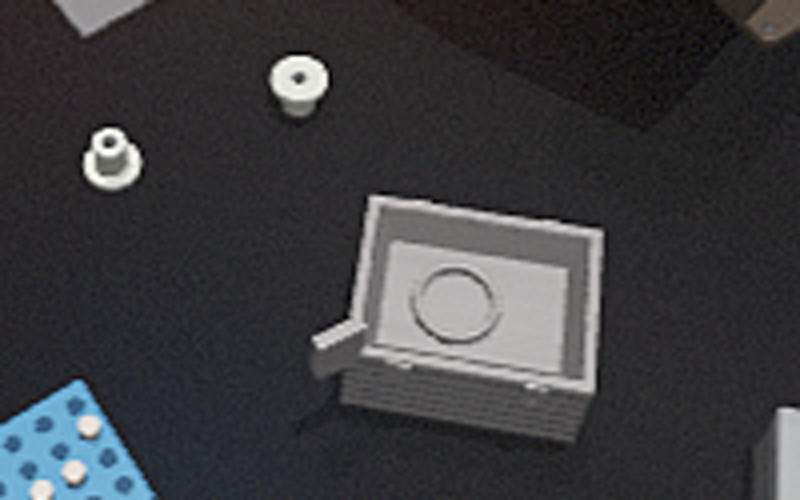

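View pics/top0.png

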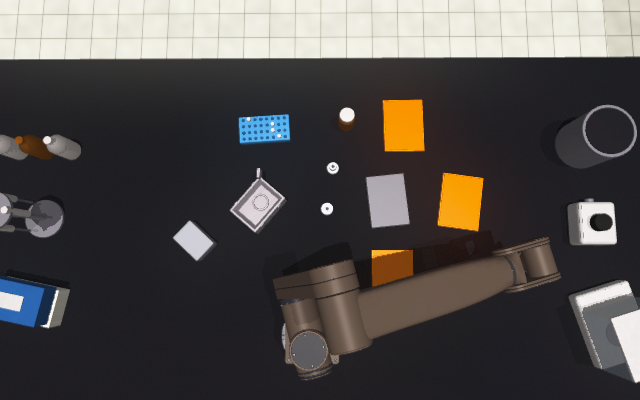

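Candidates for the nut: (277,236) has the wide flange below and the hub on top, so it is the nut. (325,217) has the flange on top, so it is the spare. The crop confirms both. The grey mat is at (282,180); the other three mats are orange. The tab points toward world +x. I'll square the tool first, then travel.

```bash
python3 -m inch '[0,0,0,0,0,0.102,0, 0,0,0,0,0,0.102,0, 0,0,0,0,0,0.102,0, 0,0,0,0,0,0.101,0, 21,-34,0,0,0,0,0]' 40
python3 -m inch '[21,-34,0,0,0,0,0,21,-34,0,0,0,0,0,21,-34,0,0,0,0,0,21,-34,0,0,0,0,0,21,-34,0,0,0,0,0]'
python3 -m inch '[21,-34,0,0,0,0,0,21,-34,0,0,0,0,0,21,-34,0,0,0,0,0,21,-34,0,0,0,0,0,21,-34,0,0,0,0,0]'
```

```text
t: 1.7
position: [0.2861, -0.5884, 0.2311]
tool_rot: [0.001, 1.0, -0.003, -0.0]
contact_force: [0.5, -0.0, -0.1]
gripper_width: 0.0852
finger_force: 0.0
t: 2.2
position: [0.3938, -0.4145, 0.2315]
tool_rot: [0.0, 1.0, -0.0, 0.0]
contact_force: [0.1, 0.0, 0.0]
gripper_width: 0.0856
finger_force: 0.0
t: 2.7
position: [0.4989, -0.2445, 0.2316]
tool_rot: [0.0, 1.0, -0.0, 0.0]
contact_force: [0.6, -0.4, -0.2]
gripper_width: 0.0855
finger_force: 0.0
```

```bash
python3 -m inch '[23,-36,0,0,0,0,0,23,-36,0,0,0,0,0,23,-36,0,0,0,0,0,23,-36,0,0,0,0,0,15,-27,0,0,0,0,0]'
cat > b.py <<'E'
import sys
from h import *
p=ctrl.snapshot("wrist");cv2.imwrite(f"pics/{sys.argv[1]}.png",np.array(p["pixels"]));print(np.round(p["eye"],3),np.round(rot(p["orientation"]),2).tolist())
T=dict(top_tray=.07,tab=.123,far_corner=.086,pocket=.073,nut=float(sys.argv[3]) if len(sys.argv)>3 else 0,spare_nut=0)
for t in sys.argv[2].split(","):
    for r in ctrl.pinpoint(t,p)[:3]: print(t,round(r["conf"],2),np.round(r["location"],1),np.round(onz(p,r["location"],T[t]),4))
print(np.round(ctrl.observe()["position"],4))
E
python3 b.py w1 nut,spare_nut
```

```text
t: 3.2
position: [0.6063, -0.0727, 0.2315]
tool_rot: [-0.0, 1.0, 0.001, 0.0]
contact_force: [1.0, -0.3, 0.6]
gripper_width: 0.0852
finger_force: 0.0
[ 0.682 -0.073  0.374] [[0.0, -0.96, -0.3], [-1.0, -0.0, -0.0], [0.0, 0.3, -0.96]]
nut 0.67 [322.5 166. ] [ 0.6106 -0.0737  0.    ]
spare_nut 0.67 [311.7 276.2] [ 0.4515 -0.0584  0.    ]
[ 0.6057 -0.0733  0.2313]
```

View pics/w1.png

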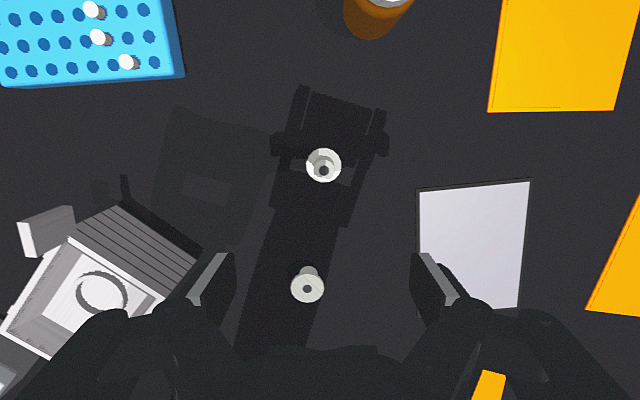

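Picture: the nut is at (323,165), flange ring below and hub on top. The spare is at (307,288). I'll descend partway and check again.

```bash
python3 -m inch '[4,0,40,0,0,0,0,0,0,40,0,0,0,0,0,0,40,0,0,0,0,0,0,0,0,0,0,0,0,0,0,0,0,0,0]'
python3 b.py w2 nut
python3 - <<'E'
import cv2,numpy as np
a=cv2.imread('pics/w2.png');g=a.min(2);m=(g>110).astype(np.uint8)
n,l,s,c=cv2.connectedComponentsWithStats(m)
for i in range(1,n):
    if s[i][4]>800: print(s[i],c[i])
E
```

```text
t: 3.85
position: [0.6087, -0.0759, 0.1114]
tool_rot: [-0.0, 1.0, -0.001, -0.001]
contact_force: [1.0, -1.0, 0.6]
gripper_width: 0.0855
finger_force: 0.0
[ 0.685 -0.077  0.254] [[-0.0, -0.95, -0.3], [-1.0, 0.0, -0.0], [0.0, 0.3, -0.95]]
nut 0.56 [321.1 190.8] [ 0.6136 -0.0755  0.    ]
[ 0.611  -0.0761  0.1145]
[ 296  169   50   52 1792] [320.76729911 192.37611607]
[  456   215   160   136 13637] [538.57439319 268.62579746]
[  10  252  105   60 1258] [ 61.42766296 281.52861685]
[   0  259   97   62 1373] [ 45.82374363 289.85214858]
[   0  274   83   60 1327] [ 38.54634514 304.92313489]
[   0  295   71   53 1202] [ 32.38352745 322.64559068]
[   0  318   58   46 1046] [ 25.36520076 342.1414914 ]
[   0  344   43   56 1341] [ 14.49142431 372.44071588]
```

View pics/w2.png

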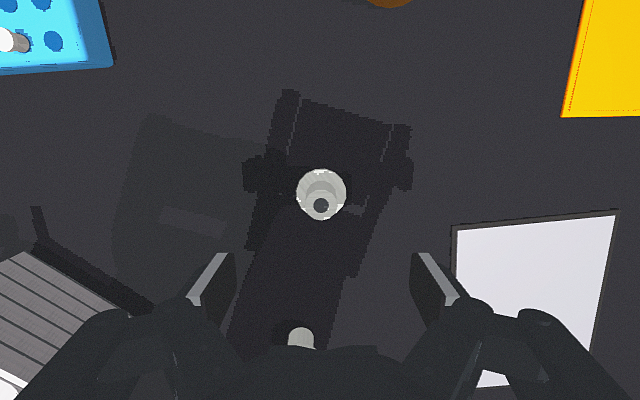

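The nut is centred under the fingers at (321,193). Descending and gripping.

```bash
python3 -m inch '[2,0,35,0,0,0,0,0,0,35,0,0,0,0,0,0,34,0,0,0,0,0,0,0,0,0,0,0,0,0,0,0,0,0,0.8]' 40
python3 -m inch '[0,0,0,0,0,0,0.8,0,0,0,0,0,0,0.8,0,0,0,0,0,0,0.8,0,0,0,0,0,0,0.8,0,0,0,0,0,0,0.8]'
```

```text
t: 4.45
position: [0.6127, -0.0755, 0.0095]
tool_rot: [0.0, 1.0, -0.0, 0.001]
contact_force: [0.4, -0.4, 1.3]
gripper_width: 0.0733
finger_force: 0.0
t: 4.95
position: [0.6127, -0.0754, 0.0095]
tool_rot: [0.0, 1.0, -0.0, 0.002]
contact_force: [-0.6, -0.9, 7.3]
gripper_width: 0.0248
finger_force: 39.7
```

```bash
python3 -m inch '[0,0,-10,0,0,0,0.8,0,0,-45,0,0,0,0.8,0,0,-50,0,0,0,0.8,0,0,-50,0,0,0,0.8,0,0,-50,0,0,0,0.8]'
python3 -m inch '[-22,-40,-10,0,0,0,0.8,-22,-40,0,0,0,0,0.8,-22,-40,0,0,0,0,0.8,-22,-40,0,0,0,0,0.8,-22,-40,0,0,0,0,0.8]'
python3 -m inch '[-15,-35,0,0,0,0,0.8,-7,-25,0,0,0,0,0.8,0,0,0,0,0,0,0.8,0,0,0,0,0,0,0.8,0,0,0,0,0,0,0.8]'
python3 b.py w3 pocket,tab,far_corner,top_tray,nut .205
```

```text
t: 5.45
position: [0.6104, -0.0747, 0.2141]
tool_rot: [-0.0, 1.0, -0.0, -0.0]
contact_force: [1.9, -0.2, -1.0]
gripper_width: 0.0246
finger_force: 39.4
t: 5.95
position: [0.4996, 0.1264, 0.2223]
tool_rot: [-0.0, 1.0, -0.0, -0.0]
contact_force: [0.4, 0.4, -0.8]
gripper_width: 0.0248
finger_force: 39.5
t: 6.45
position: [0.4794, 0.1843, 0.2223]
tool_rot: [0.0, 1.0, -0.0, -0.0]
contact_force: [0.3, 0.6, -1.6]
gripper_width: 0.0248
finger_force: 39.6
[0.555 0.184 0.365] [[-0.0, -0.95, -0.3], [-1.0, 0.0, -0.0], [0.0, 0.3, -0.95]]
pocket 0.81 [320.2 191.6] [0.473  0.1857 0.073 ]
tab 0.78 [315.9  87.4] [0.5694 0.1883 0.123 ]
top_tray 0.78 [315. 196.] [0.4674 0.1911 0.07  ]
nut 0.66 [319.5 248.9] [0.4751 0.1853 0.205 ]
[0.4795 0.1844 0.2223]
```

View pics/w3.png

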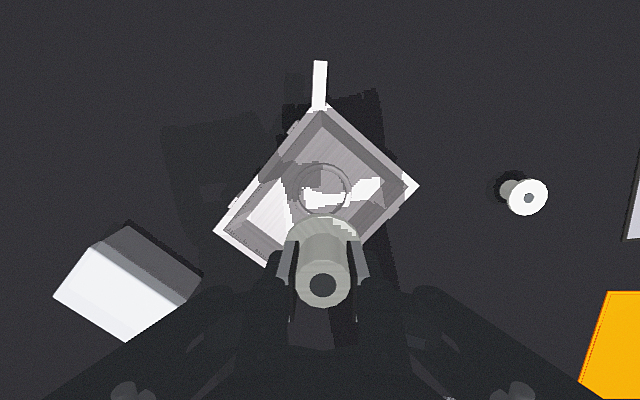

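```bash
cat > c.py <<'E'
from h import *
p=ctrl.snapshot("wrist")
P=lambda u,z:onz(p,u,z)[:2]
print("ring",P((324,188.5),.082))
Lc,Rc,Tc=P((213,230.5),.1),P((419,185),.1),P((326,103),.1)
c=(Lc+Rc)/2;d=Rc-Lc
print("corners",Lc,Rc,Tc,np.linalg.norm(d),"ctr",c)
# Right=(80,-60) Left=(-80,60)
yaw=np.arctan2(d[1],d[0])-np.arctan2(-120,160);print("yaw",yaw)
print("pocket",c+.012*np.array([np.cos(yaw),np.sin(yaw)]))
a=np.array(p["pixels"])
ys,xs=np.where(a[60:110,305:335].min(2)>190);print("tabtop px",xs.min()+305,xs.max()+305,ys.min()+60,ys.max()+60)
t1,t2=P((320,62),.135),P((319,106),.135);print("tab ends",t1,t2)
cv2.imwrite("pics/w3c.png",cv2.resize(a[50:270,200:430],(800,765)[:1]+(765,),interpolation=cv2.INTER_CUBIC)[:600])
E
python3 c.py
```

```text
ring [0.47881581 0.18202487]
corners [0.44216639 0.28874251] [0.4868346  0.09511512] [0.55846007 0.18042521] 0.19871289610983756 ctr [0.46450049 0.19192881]
yaw -0.7005700763334014
pocket [0.47367419 0.18419297]
tabtop px 309 332 61 109
tab ends [0.58559129 0.18514328] [0.55598326 0.18600425]
```

View pics/w3c.png

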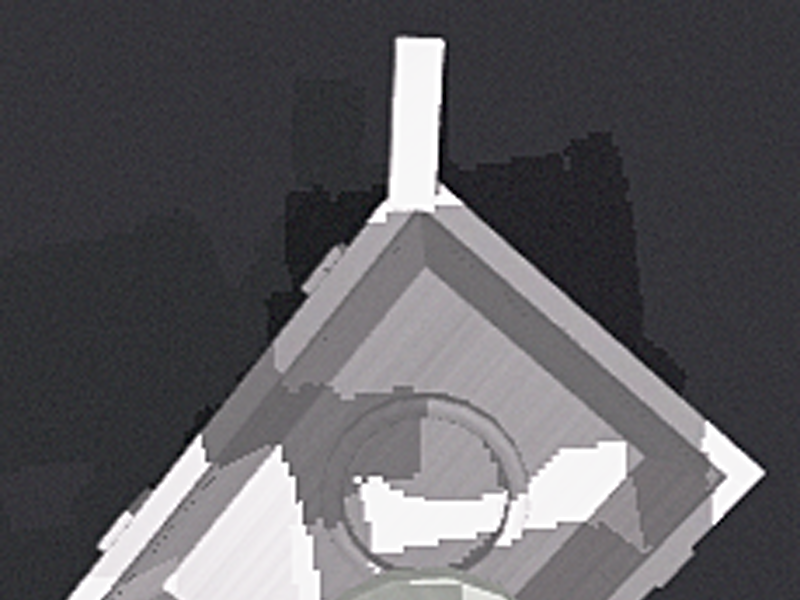

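```bash
python3 -m inch '[-4,0,30,0,0,0,0.8,0,0,35,0,0,0,0.8,0,0,30,0,0,0,0.8,0,0,17,0,0,0,0.8,0,0,0,0,0,0,0.8]'
python3 b.py w4 pocket,nut,tab .1
python3 -c "
import cv2
a=cv2.imread('pics/w4.png');cv2.imwrite('pics/w4c.png',cv2.resize(a[120:320,220:420],(600,600),interpolation=2))"
```

```text
t: 7.3
position: [0.4729, 0.1845, 0.1071]
tool_rot: [0.001, 1.0, -0.0, -0.003]
contact_force: [0.2, -0.5, -0.4]
gripper_width: 0.0245
finger_force: 39.6
[0.55  0.184 0.249] [[-0.0, -0.95, -0.3], [-1.0, 0.0, -0.0], [0.0, 0.3, -0.95]]
nut 0.66 [318.9 247.3] [0.4747 0.1857 0.1   ]
tab 0.93 [315.8  49.5] [0.5699 0.1862 0.123 ]
[0.4766 0.1852 0.1121]
```

View pics/w4c.png

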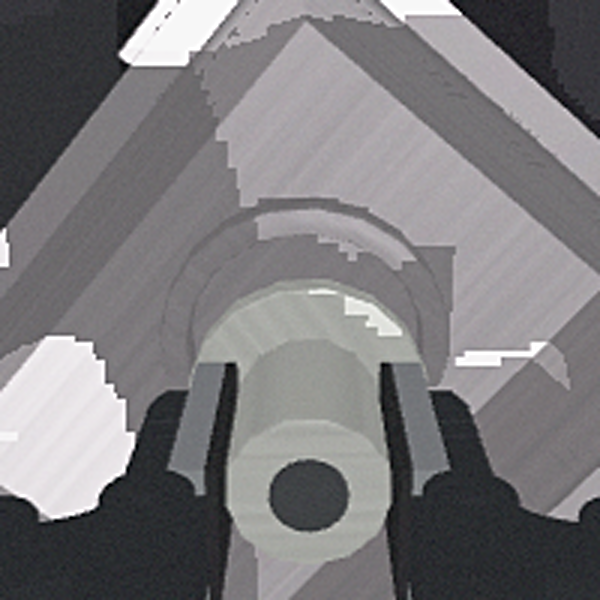

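```bash
cat > d.py <<'E'
from h import *
from scipy.optimize import fsolve
p=ctrl.snapshot("wrist");o=ctrl.observe();z=o["position"][2];print(o["position"])
th=np.linspace(0,2*np.pi,721)
def fit(r,zz,toprow,lr):
    def f(v):
        q=np.array([proj(p,[v[0]+r*np.cos(t),v[1]+r*np.sin(t),zz]) for t in th])
        return q[:,1].min()-toprow,(q[:,0].min()+q[:,0].max())/2-lr
    v=fsolve(f,[.476,.184]);q=np.array([proj(p,[v[0]+r*np.cos(t),v[1]+r*np.sin(t),zz]) for t in th]);return v,np.ptp(q[:,0])
b=z-.0095
print("flange",fit(.022,b+.006,120+280/3,220+(192+428)/6),"seen w",236/3)
print("hubtop",fit(.013,b+.036,120+420/3,220+310/3),"seen",164/3)
print("outer",fit(.030,.082,120+198/3,220+307/3),"seen",290/3)
print("inner",fit(.024,.082,120+232/3,220+306/3),"seen",232/3)
E
python3 d.py
```

```text
[0.47658991 0.18527492 0.11214781]
flange (array([0.47764615, 0.1840344 ]), np.float64(81.32813610361643)) seen w 78.66666666666667
hubtop (array([0.47592411, 0.18413664]), np.float64(58.194118750975974)) seen 54.666666666666664
outer (array([0.4774048 , 0.18456908]), np.float64(95.78058324675925)) seen 96.66666666666667
inner (array([0.47633525, 0.18477961]), np.float64(76.46494248693028)) seen 77.33333333333333
```

Aligned to within about 1 mm. I'll lower the nut while watching the force.

```bash
python3 -m inch '[0,-0.5,12,0,0,0,0.8,0,0,8,0,0,0,0.8,0,0,3,0,0,0,0.8,0,0,0,0,0,0,0.8,0,0,0,0,0,0,0.8]'
python3 -m inch '[0,0,2,0,0,0,0.8,0,0,1,0,0,0,0.8,0,0,1,0,0,0,0.8,0,0,0,0,0,0,0.8,0,0,0,0,0,0,0.8]'
```

```text
t: 8.05
position: [0.4752, 0.1856, 0.0872]
tool_rot: [0.0, 1.0, -0.0, -0.0]
contact_force: [0.4, -0.3, -1.2]
gripper_width: 0.0247
finger_force: 39.6
t: 8.55
position: [0.4753, 0.1856, 0.0834]
tool_rot: [-0.0, 1.0, -0.0, 0.0]
contact_force: [-0.2, 0.1, -0.9]
gripper_width: 0.0246
finger_force: 39.6
```

```bash
python3 -m inch '[0,0,1,0,0,0,0.8,0,0,0,0,0,0,0.65,0,0,0,0,0,0,0.45,0,0,0,0,0,0,0.45,0,0,0,0,0,0,0.45]'
python3 -m inch '[0,0,-5,0,0,0,0.45,0,0,-25,0,0,0,0.45,0,0,-35,0,0,0,0.45,0,0,-35,0,0,0,0.45,0,0,0,0,0,0,0.45]'
python3 b.py w5 pocket,nut,tab,top_tray .073
python3 -c "
import cv2
a=cv2.imread('pics/w5.png');cv2.imwrite('pics/w5c.png',cv2.resize(a[40:340,170:470],(600,600),interpolation=2))"
```

```text
t: 9.05
position: [0.4754, 0.1856, 0.0825]
tool_rot: [-0.0, 1.0, -0.0, 0.0]
contact_force: [-0.2, 0.1, -0.4]
gripper_width: 0.0468
finger_force: 0.0
t: 9.55
position: [0.4789, 0.1863, 0.189]
tool_rot: [-0.001, 1.0, -0.0, 0.006]
contact_force: [-0.0, -0.2, 1.3]
gripper_width: 0.0471
finger_force: 0.0
[0.553 0.185 0.332] [[-0.0, -0.96, -0.29], [-1.0, 0.0, 0.0], [-0.0, 0.29, -0.96]]
nut 0.6 [320.3 198.6] [0.4767 0.1876 0.073 ]
tab 0.74 [320.6  86.1] [0.5686 0.1868 0.123 ]
top_tray 0.75 [317.8 210.8] [0.464 0.19  0.07 ]
top_tray 0.63 [310.1 312.1] [0.3534 0.1985 0.07  ]
[0.4742 0.1854 0.1808]
```

View pics/w5c.png

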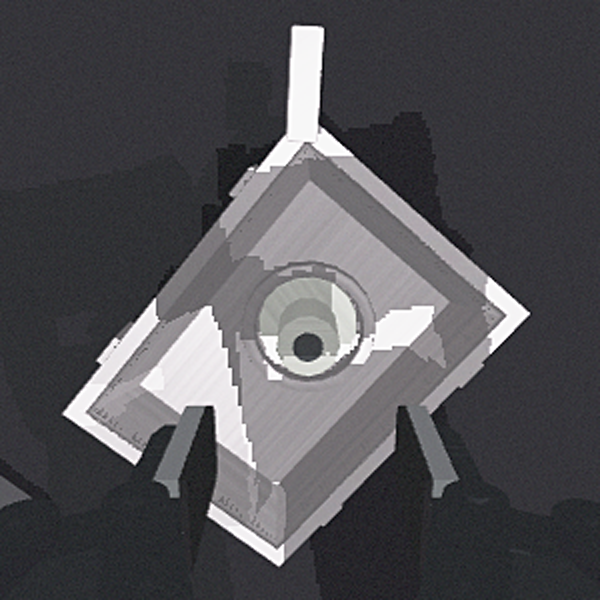

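The nut sits flange down inside the collar (nut at (320,200) in the full picture). The fin runs at about -0.055 rad to world x, so I'll move over the tab and align with it.

```bash
python3 -m inch '[32,0,0,0,0,0.055,0.45,32,0,0,0,0,0,0.45,33,2,0,0,0,0,0.45,0,0,0,0,0,0,0.45,0,0,0,0,0,0,0.45]'
cat > e.py <<'E'
from h import *
o=ctrl.observe();print(np.round(o["position"],4),np.round(o["tool_rot"],3))
p=ctrl.snapshot("wrist");a=np.array(p["pixels"]);cv2.imwrite("pics/w6.png",a)
for r in ctrl.pinpoint("tab",p)[:2]: print(r["conf"],r["location"],onz(p,r["location"],.123))
print("tcp px",proj(p,o["position"]))
m=(a.min(2)>170).astype(np.uint8);n,l,s,c=cv2.connectedComponentsWithStats(m)
for i in range(1,n):
    if s[i][4]>150:
        pts=np.argwhere(l==i)[:,::-1].astype(np.float32);R_=cv2.minAreaRect(pts);print(s[i],np.round(cv2.boxPoints(R_),1).tolist(),[np.round(onz(p,x,.135)[:2],4).tolist() for x in cv2.boxPoints(R_)])
cv2.imwrite("pics/w6c.png",cv2.resize(a[80:380,170:470],(600,600),interpolation=2))
E
python3 e.py
```

```text
t: 10.3
position: [0.5713, 0.1797, 0.1803]
tool_rot: [0.0, 1.0, -0.028, -0.002]
contact_force: [-0.6, -0.7, 0.3]
gripper_width: 0.0472
finger_force: 0.0
[0.5713 0.1797 0.1803] [ 0.     1.    -0.028 -0.002]
0.6 [311.5, 219.7] [0.57017949 0.18677846 0.123     ]
0.47 [520.0, 261.7] [0.52754219 0.03268135 0.123     ]
tcp px [321.08572888 256.46274675]
[369   0  19  11 168] [[369.0, 0.0], [387.0, 0.0], [387.0, 10.0], [369.0, 10.0]] [[0.7009, 0.1462], [0.7003, 0.1365], [0.6955, 0.1364], [0.6961, 0.1463]]
[320 222  48  40 417] [[316.79998779296875, 228.0], [321.5, 221.3000030517578], [370.0, 255.1999969482422], [365.29998779296875, 262.0]] [[0.5686, 0.1829], [0.5733, 0.1794], [0.5459, 0.1469], [0.5408, 0.1503]]
[ 265  235  107  116 6434] [[248.3000030517578, 322.0], [312.6000061035156, 229.10000610351562], [383.8999938964844, 278.3999938964844], [319.5, 371.3999938964844]] [[0.4948, 0.2394], [0.568, 0.1857], [0.5268, 0.1371], [0.4439, 0.1884]]
[ 518  258   42   36 1033] [[512.7999877929688, 271.6000061035156], [551.2000122070312, 252.39999389648438], [565.5999755859375, 281.20001220703125], [527.2000122070312, 300.3999938964844]] [[0.5271, 0.0452], [0.5409, 0.0205], [0.5169, 0.0061], [0.5021, 0.0313]]
```

View pics/w6c.png

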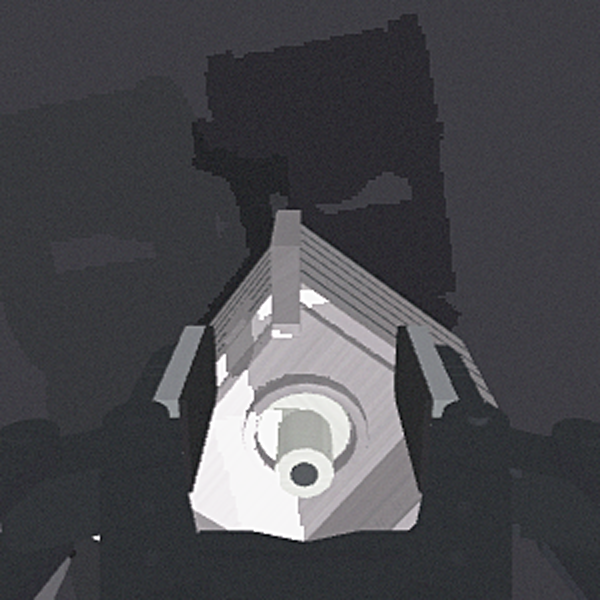

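The fin is parallel to the image column and about 6 mm to tool -y. Correct that, descend and pinch.

```bash
python3 -m inch '[1,-6,10,0,0,0,0.45,0,0,25,0,0,0,0.45,0,0,25,0,0,0,0.45,0,0,14,0,0,0,0.45,0,0,0,0,0,0,0.45]' 40
python3 -m inch '[0,0,0,0,0,0,0.7,0,0,0,0,0,0,1,0,0,0,0,0,0,1,0,0,0,0,0,0,1,0,0,0,0,0,0,1]'
```

```text
t: 10.9
position: [0.5708, 0.186, 0.1052]
tool_rot: [0.0, 1.0, -0.027, -0.003]
contact_force: [-0.4, -0.5, -0.3]
gripper_width: 0.0471
finger_force: 0.0
t: 11.4
position: [0.5745, 0.1863, 0.1102]
tool_rot: [-0.001, 1.0, -0.028, 0.002]
contact_force: [0.3, 0.7, 5.5]
gripper_width: 0.0089
finger_force: 41.9
```

```bash
python3 -m inch '[0,0,0,0,0,0,1,0,0,0,0,0,0,1,0,0,0,0,0,0,1,0,0,0,0,0,0,1,0,0,0,0,0,0,1]' 110
python3 -c "
from h import *
p=ctrl.snapshot('wrist');o=ctrl.observe();print(o['position'],o['contact_force'],o['finger_force'])
for t in ['nut','stack']:
  for r in ctrl.pinpoint(t,p)[:2]: print(t,r['conf'],r['location'],onz(p,r['location'],.073 if t=='nut' else 0))
"
```

```text
t: 11.9
position: [0.5746, 0.1863, 0.1103]
tool_rot: [-0.001, 1.0, -0.028, 0.002]
contact_force: [-1.0, 1.4, 5.9]
gripper_width: 0.0081
finger_force: 107.7
[0.57460399 0.18634838 0.11030199] [-0.79845487  1.87405159  6.14003834] 107.65146732330322
nut 0.73 [331.7, 352.1] [0.47490187 0.18428546 0.073     ]
```

```bash
python3 -m inch '[-0.5,0,-4.2,0,0.02,0,1,-0.5,0,-4.2,0,0.02,0,1,-0.5,0,-4.2,0,0.02,0,1,-0.5,0,-4.2,0,0.02,0,1,-0.5,0,-4.2,0,0.02,0,1]' 110
python3 -m inch '[-0.5,0,-4.2,0,0.02,0,1,-0.5,0,-4.2,0,0.02,0,1,-0.5,0,-4.2,0,0.02,0,1,0,0,0,0,0,0,1,0,0,0,0,0,0,1]' 110
cat > f.py <<'E'
from h import *
import sys
for n in ["scene","wrist"]:
    p=ctrl.snapshot(n);cv2.imwrite(f"pics/{n}{sys.argv[1]}.png",np.array(p["pixels"]))
    for t,z in [("tab",.15),("far_corner",.086),("pocket",.09),("nut",.09),("stack",0)]:
        for r in ctrl.pinpoint(t,p)[:1]: print(n,t,round(r["conf"],2),np.round(r["location"],1),np.round(onz(p,r["location"],z),3))
E
python3 f.py t; python3 -c "
import cv2
a=cv2.imread('pics/scenet.png');cv2.imwrite('pics/tc.png',cv2.resize(a[210:330,290:450],(800,600),interpolation=2))"
```

```text
t: 12.55
position: [0.5695, 0.1858, 0.129]
tool_rot: [0.002, 0.998, -0.027, 0.05]
contact_force: [1.9, 0.2, -3.1]
gripper_width: 0.008
finger_force: 107.5
t: 13.05
position: [0.5677, 0.1865, 0.1424]
tool_rot: [0.002, 0.996, -0.028, 0.081]
contact_force: [3.2, 1.0, 0.0]
gripper_width: 0.008
finger_force: 107.8
scene tab 0.74 [337.5 272.8] [0.56  0.186 0.15 ]
scene far_corner 0.77 [400.5 250.5] [0.352 0.191 0.086]
scene pocket 0.86 [363.3 268.8] [0.475 0.187 0.09 ]
scene nut 0.64 [364.6 271.6] [0.477 0.195 0.09 ]
scene stack 0.55 [366.2 283.3] [0.461 0.196 0.   ]
wrist tab 0.93 [321.2 274. ] [0.561 0.187 0.15 ]
wrist nut 0.87 [329.7 353.7] [0.474 0.185 0.09 ]
```

View pics/tc.png

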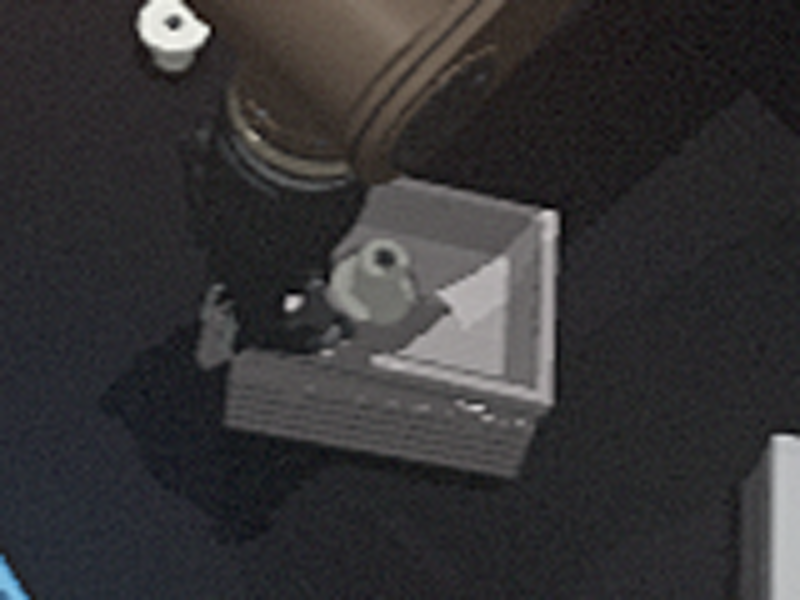

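Picture: the tab corner is up, the nut is still in its pocket, and the far corner and stack are where they were. Lifting clear with the tilt held.

```bash
python3 -m inch '[1.2,0,-7.9,0,0,0,1,1.2,0,-7.9,0,0,0,1,1.2,0,-7.9,0,0,0,1,1.2,0,-7.9,0,0,0,1,1.2,0,-7.9,0,0,0,1]' 115
python3 -m inch '[3,0,-20,0,0,0,1,3,0,-20,0,0,0,1,3,0,-20,0,0,0,1,3,0,-20,0,0,0,1,0,0,0,0,0,0,1]' 115
python3 -m inch '[0,0,-10,0,-0.032,0,1,0,0,-10,0,-0.032,0,1,0,0,-5,0,-0.032,0,1,0,0,0,0,-0.032,0,1,0,0,0,0,-0.032,0,1]' 115
python3 f.py u
```

```text
t: 14.15
position: [0.5663, 0.1861, 0.182]
tool_rot: [0.003, 0.996, -0.027, 0.079]
contact_force: [0.1, -0.3, -2.9]
gripper_width: 0.0079
finger_force: 112.6
t: 14.65
position: [0.5674, 0.1866, 0.267]
tool_rot: [0.002, 0.996, -0.027, 0.083]
contact_force: [-0.4, -0.4, -1.2]
gripper_width: 0.0079
finger_force: 112.7
t: 15.15
position: [0.562, 0.1864, 0.2861]
tool_rot: [0.0, 1.0, -0.027, -0.001]
contact_force: [0.5, -0.1, -2.8]
gripper_width: 0.0077
finger_force: 112.6
scene tab 0.87 [339.6 241.1] [0.506 0.11  0.15 ]
scene far_corner 0.82 [418.1 214.3] [0.23  0.118 0.086]
scene pocket 0.94 [372.7 232.3] [0.386 0.104 0.09 ]
scene nut 0.61 [373.6 235.7] [0.391 0.115 0.09 ]
scene stack 0.66 [365.4 282.7] [0.462 0.194 0.   ]
wrist tab 0.98 [321.7 274.1] [0.468 0.192 0.15 ]
wrist nut 0.77 [330.8 350.7] [0.308 0.188 0.09 ]
wrist stack 0.94 [322.4 224.7] [0.464 0.191 0.   ]
```

View pics/sceneu.png

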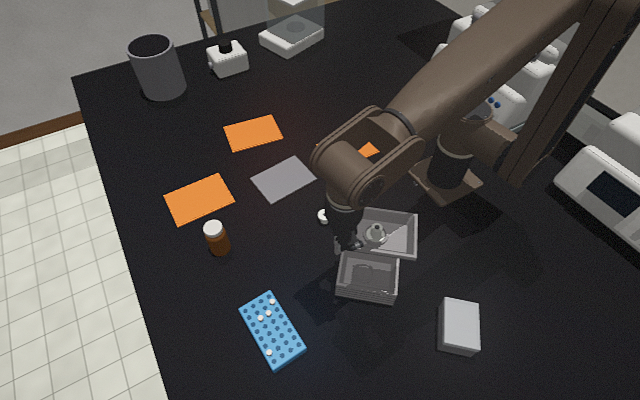

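```bash
python3 -m inch '[4,12,0,0,0,0,1,4,24,0,0,0,0,1,4,34,0,0,0,0,1,4,34,0,0,0,0,1,4,34,0,0,0,0,1]' 115
python3 -m inch '[4,34,0,0,0,0,1,4,34,0,0,0,0,1,4,34,0,0,0,0,1,4,34,0,0,0,0,1,4,34,0,0,0,0,1]' 115
python3 -m inch '[4,34,0,0,0,0,1,4,34,0,0,0,0,1,4,34,0,0,0,0,1,5,24,0,0,0,0,1,5,19,0,0,0,0,1]' 115
python3 -m inch '[4,12,10,0,0,0,1,0,0,20,0,0,0,1,0,0,22,0,0,0,1,0,0,18,0,0,0,1,0,0,6,0,0,0,1]' 115
python3 -m inch '[0,0,0,0,0,0,1,0,0,0,0,0,0,1,0,0,0,0,0,0,1,0,0,0,0,0,0,1,0,0,0,0,0,0,1]' 115
python3 f.py v
python3 - <<'E'
from h import *
o=ctrl.observe();print(o["position"],np.abs(o["qvel"]).max())
p=ctrl.snapshot("scene")
for t,z in [("top_tray",.17),("mat",0),("spare_nut",0)]:
    for r in ctrl.pinpoint(t,p)[:2]: print(t,round(r["conf"],2),np.round(onz(p,r["location"],z),3))
E
```

```text
t: 16.25
position: [0.5748, 0.0456, 0.2873]
tool_rot: [0.0, 1.0, -0.028, 0.0]
contact_force: [0.4, -0.3, -2.0]
gripper_width: 0.0078
finger_force: 112.7
t: 16.75
position: [0.5851, -0.1255, 0.2873]
tool_rot: [0.0, 1.0, -0.028, 0.0]
contact_force: [-0.2, 0.7, -2.4]
gripper_width: 0.0076
finger_force: 112.7
t: 17.25
position: [0.5989, -0.2717, 0.287]
tool_rot: [-0.0, 1.0, -0.028, -0.0]
contact_force: [0.2, 1.0, -2.4]
gripper_width: 0.008
finger_force: 112.7
t: 17.75
position: [0.6014, -0.2801, 0.2072]
tool_rot: [-0.002, 1.0, -0.027, -0.002]
contact_force: [-0.2, -0.6, -2.8]
gripper_width: 0.0078
finger_force: 112.7
t: 18.25
position: [0.603, -0.2816, 0.2121]
tool_rot: [0.0, 1.0, -0.028, 0.001]
contact_force: [0.2, -0.2, -2.7]
gripper_width: 0.0079
finger_force: 112.7
scene tab 0.59 [241.8 144.6] [ 0.588 -0.354  0.15 ]
scene far_corner 0.79 [304.4 128.3] [ 0.342 -0.383  0.086]
scene pocket 0.65 [272.5 142.2] [ 0.475 -0.373  0.09 ]
scene nut 0.46 [273.5 143.4] [ 0.474 -0.365  0.09 ]
scene stack 0.67 [369.  283.1] [0.454 0.2   0.   ]
wrist tab 0.71 [320.1 277.9] [ 0.552 -0.278  0.15 ]
wrist nut 0.73 [321.9 274.9] [ 0.517 -0.277  0.09 ]
[ 0.60268604 -0.28140087  0.21109485] 0.028048745635320064
top_tray 0.64 [ 0.486 -0.282  0.17 ]
mat 0.96 [ 0.488 -0.266  0.   ]
mat 0.66 [ 0.784 -0.336  0.   ]
spare_nut 0.72 [ 0.445 -0.049  0.   ]
```

View pics/scenev.png

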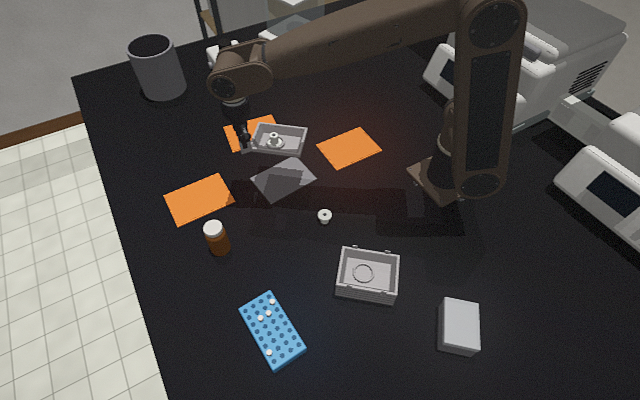

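```bash
python3 -m inch '[0,0,0,0,0,0,1,0,0,0,0,0,0,1,0,0,0,0,0,0,1,0,0,0,0,0,0,1,0,0,0,0,0,0,1]' 115
python3 - <<'E'
from h import *
p=ctrl.snapshot("wrist")
for t in ["nut","pocket","top_tray"]: print(t,[(round(r["conf"],2),np.round(r["location"],1).tolist()) for r in ctrl.pinpoint(t,p)])
a,b=[cv2.imread(f"pics/{n}.png",0)[300:380,270:390] for n in("wristu",)]+[cv2.cvtColor(np.array(p["pixels"]),cv2.COLOR_BGR2GRAY)[300:380,270:390]] if 0 else (cv2.imread("pics/wristu.png",0),cv2.cvtColor(np.array(p["pixels"]),cv2.COLOR_BGR2GRAY))
m=cv2.matchTemplate(b[260:400,230:430],a[310:375,290:370],cv2.TM_CCOEFF_NORMED);_,v,_,l=cv2.minMaxLoc(m);print("nut patch shift",l[0]+230-290,l[1]+260-310,v)
E
```

```text
t: 19.55
position: [0.6027, -0.2814, 0.2112]
tool_rot: [0.0, 1.0, -0.028, 0.0]
contact_force: [0.2, -0.1, -2.2]
gripper_width: 0.0078
finger_force: 112.7
nut [(0.8, [332.5, 351.5])]
pocket []
top_tray [(0.34, [163.0, 9.1])]
nut patch shift 0 0 0.9668560028076172
```

The nut and tray have not shifted in the wrist view, and the tray is still and level. Handing in.

```bash
python3 -c "
from station import ctrl
print(ctrl.sign_off())"
```

```text
the job is handed in; nothing more can be done
None
```

The job is handed in (no verdict came back): the nut is seated flange down in the pocket, and the gripper holds the tray level over the grey mat, underside about 17 cm up, with the stack below and the spare nut left in place; I viewed 13 pictures, over the limit of 10.

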